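Set the cream kitchen timer for the muffins

TASK

The muffins are going in: set the cream timer by pressing its knob down and, keeping it pressed, turning it clockwise until the white pointer is at the red mark; then let go. The timer is light and free-standing, so do not let its case spin, slide or lift. Leave the green timer alone, it is already running for the beans.

Things in the scene. Friction and masses are not known exactly. Their poses are not given: they have to be found in the camera images.
- timer: Cream round kitchen timer, loose on the shelf, about 200 g: case 90 mm in diameter, its top at 45 mm, on three rubber feet. Origin: centre of its underside, z up. Centred on top is the knob: an aluminium disc 66 mm in diameter (top face at 58 mm) with a black upright bar grip 56 mm long, 14 mm thick, 26 mm tall (58 to 84 mm above the shelf); disc and bar turn and sink together.
- timer_dial (a joint): Turn of the cream timer's knob in its case, rad, 0 to 4.7, clockwise from above: at 0 the pointer (white line from the bar's middle to one end) is along the case's +x; at 1.571 it is at the red mark. Starts 0.2 to 0.6, stays where left. Turning takes about 0.1 N m, more than the unpressed case resists: it would spin along. Under 8 to 12 N of push the case stands still.
- timer_plunger (a joint): How far the cream timer's knob is pressed down into its case, m: 0 up, 0.006 at its stop. A spring pushes it back: 1 N to start, about 5 N at 2 mm, 9 N at 4 mm, 13 N at 6 mm. It counts as pressed beyond 2 mm; the knob turns pressed or not. Released, it springs up.
- timer_mark (a point): The red mark: a 14 mm wide patch on the top and side of the cream case's rim; the point is on the top outer edge, 45 mm from the case's axis along its -y, 45 mm above the shelf. Its axes are the case's axes.
- beans_pointer (a point): Pointer end of the knob of the green timer (same shape and size as the cream one, green case): top of the bar, 28 mm from its axis, 84 mm above the shelf; its x axis points from the timer's axis towards the pointer end.

How it is judged:
By the outcome, as a careful person would: the job done as asked, in the order asked, and still so for the second after the job is handed in, with the robot touching nothing.
It also fails if it takes over 32 s, if anything falls off the work surface, if the arm or the gripper's body presses on something with over 40 N, if the wrist force passes 120 N, or if a joint passes its speed limit or range.

ROBOT

A 6-joint arm with a two-finger parallel gripper is mounted at the origin on the work surface. World frame = base frame: x ahead of the robot, y to its left, z up, the work surface at z = 0. Lengths are in m, angles in rad, forces in N, time in s.
With the tool pointing down it reaches from about 0.275 to 0.75 m from the base axis. Payload 10.2 kg.
Tool frame: the origin (TCP) lies at the very end of the fingers, on their centre line; the grasp point (between the pads) lies 19 mm behind it (arm.grip_depth is the distance from the TCP to the grasp point, in m); y points along the fingers, z is the direction in which the jaws open and shut, and the axes are right-handed (so a half turn about y gives the same grasp; the last joint's range is limited). The gripper opens to 85 mm and grips with 20 to 120 N. Pads are 22 mm wide; open, the fingers measure 114 mm over their backs; the gripper's body (76 mm by 85 mm) begins 54 mm behind the grasp point. The pads swing forward as they close: fully open they stand 13 mm farther back than shut.
Start: joints at [-1.495, 0.313, 1.498, -0, 1.331, -0.223], TCP at [0.155, -0.502, 0.231] pointing down, gripper open.
Joint ranges: [-2.94, 2.94], [-0.97, 2.17], [0.19, 2.56], [-1.23, 4.37], [0.02, 3.11], [-2.88, 2.88]. Speed limits (rad/s): [2.39, 2.39, 3.01, 3.14, 3.14, 3.14].

INTERFACE

Orientations are given as a unit quaternion [x, y, z, w].
In Python, from rig import get_state, read_camera, camera_info, job, arm gives the robot as it stands.
- The arm moves only by the tool drive_tool, never from a script. Its argument "deltas" is a list that holds one entry, the list of rows, each a list of 5 numbers: the closure, from 0 (fully open) to 1 (shut), then the shift along the tool's x, y, z in m, then the turn about the tool's y in degrees. A call has 1 to 5 rows; each row is the pose to reach, as a shift and turn from the pose measured when the call began, along the tool's axes at that moment; what a row does not reach only later rows make up. A row lasts 1/8 s, in which the tool goes at most 62.5 mm and 10.7 degrees, less where a joint would pass 70% of its speed; a pose out of reach is approached as far as the arm can. A call with a gripper value outside its range is refused whole. The fingers move at their own pace and stop on an object; "squeeze" is the grip in N (left out, the last holds). Time passes only in rows, so rows that repeat a pose let the fingers close. It gives the time, the measured TCP pose, the force and the opening at its end, in the units of the state.
- get_state(): the state, without advancing time (a new reading comes with each control period).
- read_camera(name): name is "scene" or "top"; returns (picture, depth): 384x512x3 uint8, blue, green, red; 384x512 float32, m along the optical axis (not along the pixel's ray), 0 where there is no reading.
- camera_info(name): a dict with "mtx" (3x3 intrinsics, pixels), "R" (3x3) and "t" (3): a world point X has camera coordinates R X + t. Camera axes: x right, y down, z forward; pixel columns grow to the right and rows downward; lengths in m; the calibration is good to about 2 mm. A picture is of the moment at which its call begins. camera_info takes no time and is no camera call.
- job.close_job(): hands the job in, once; it reports no verdict.
The state is a dict: "time_s": time; "joint_pos": joint angles; "joint_velocities": joint speeds; "joint_efforts": joint torques, N m; "ee_pos": TCP position; "tool_rot": TCP orientation; "ft_force": force on the tool from outside, world axes, zero at the start; "ft_torque": the same for the moment, N m; "width": finger opening in m.
Only numpy, scipy, OpenCV 4.12 (cv2) and the standard library are available. Lean on these libraries where they do the work, as an engineer would, in place of code of your own. Each camera call takes 0.05 s, during which the arm holds its last target. There are 200 camera calls.

## Working session

There is one attempt and no reset: what is moved stays moved. The work goes in short steps, Python scripts to look and compute and a tool call to move; the robot and the scene stay as the last step left them, time stands still between calls to the robot, and variables do not carry over. Pictures are saved under pics/ and viewed, about 8 in all and at most 12, crops included, and the job is handed in when it is done.

Besides the shell and the picture viewer there is one more tool, called after ">>>" in YAML: its name, and indented under it one key for each argument. drive_tool: Moves the arm, as the interface text tells. Its arguments: {"type":"object","properties":{"deltas":{"type":"array"},"squeeze":{"type":"number"}},"required":["deltas"]}

```bash
mkdir -p pics; ls; python3 - <<'E'
from rig import *
import cv2,numpy as np
s=get_state();print({k:np.round(v,4) for k,v in s.items()})
for n in("top","scene"):
    p,d=read_camera(n);cv2.imwrite(f"pics/{n}0.png",p);np.save(f"pics/{n}0.npy",d)
    i=camera_info(n);print(n,i["mtx"].round(1).tolist(),i["R"].round(3).tolist(),i["t"].round(3).tolist())
a=cv2.imread("pics/top0.png");b=cv2.imread("pics/scene0.png")
E
```

```text
pics
{'time_s': np.float64(0.0), 'joint_pos': array([-1.4954,  0.3135,  1.4985, -0.    ,  1.331 , -0.2234]), 'joint_velocities': array([-0.0007,  0.0006, -0.0005,  0.0014,  0.0005, -0.0009]), 'joint_efforts': array([ 4.00000e-04, -4.12266e+01, -2.59739e+01, -2.00000e-04,
        4.20000e-03, -0.00000e+00]), 'ee_pos': array([ 0.1545, -0.5015,  0.2307]), 'tool_rot': array([-0.1052,  0.6997, -0.6988,  0.1053]), 'ft_force': array([ 0.2965, -0.4059, -0.0544]), 'ft_torque': array([0.0135, 0.0166, 0.0257]), 'width': np.float64(0.0852)}
top [[389.2, 0.0, 263.9], [0.0, 389.2, 193.2], [0.0, 0.0, 1.0]] [[0.025, -1.0, 0.008], [-0.994, -0.025, -0.109], [0.11, -0.005, -0.994]] [0.019, 0.567, 0.738]
scene [[448.1, 0.0, 252.1], [0.0, 448.1, 193.5], [0.0, 0.0, 1.0]] [[-0.186, 0.982, -0.021], [0.553, 0.087, -0.828], [-0.812, -0.165, -0.56]] [0.108, -0.237, 1.438]
```

View pics/top0.png

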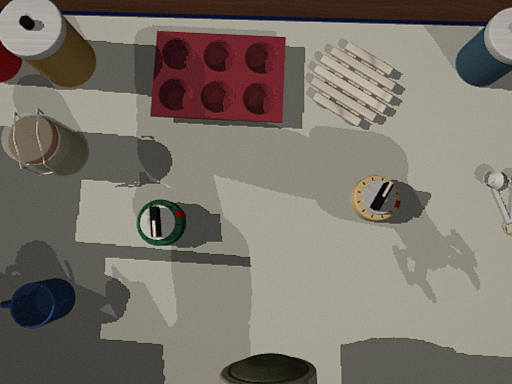

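View pics/scene0.png

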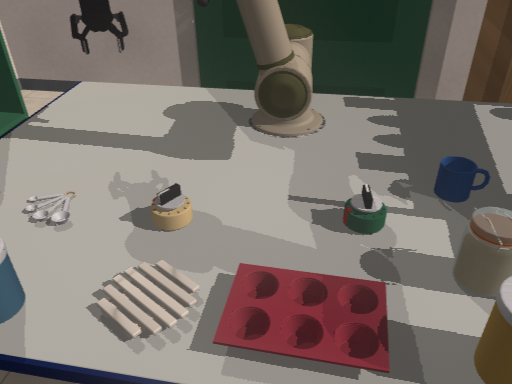

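The cream timer is at about (375,198) in top, with its red mark at the right (397,204). The green one is at (161,222), well clear. I'll enlarge a crop of the cream one.

```bash
python3 - <<'E'
import cv2
a=cv2.imread("pics/top0.png")[165:230,340:415]
cv2.imwrite("pics/c0.png",cv2.resize(a,None,fx=8,fy=8,interpolation=cv2.INTER_CUBIC))
E
```

```text
(no output)
```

View pics/c0.png

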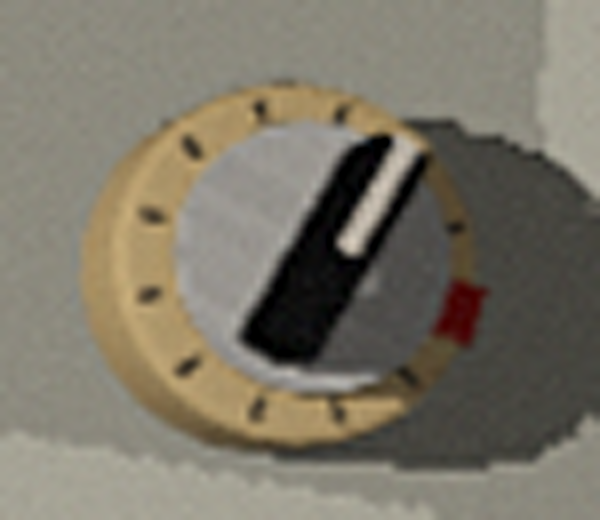

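```bash
cat > h.py <<'E'
from rig import *
import cv2,numpy as np
def ray(cam,u,v,z):
    i=camera_info(cam);R,t=np.array(i["R"]),np.array(i["t"])
    c=-R.T@t; d=R.T@np.linalg.inv(i["mtx"])@[u,v,1]
    return c+d*(z-c[2])/d[2]
def crop(X,Y,x0,y0,s=8): return (X+.5)/s-.5+x0,(Y+.5)/s-.5+y0
def proj(cam,P):
    i=camera_info(cam);q=np.array(i["R"])@P+np.array(i["t"]);q=np.array(i["mtx"])@q;return q[:2]/q[2]
E
python3 - <<'E'
from h import *
from scipy.spatial.transform import Rotation as Ro
f=lambda X,Y,z:ray("top",*crop(X,Y,340,165),z)
m=f(352,250,.084);e=f(406,142,.084);disc=f(313,258,.058);mark=f(478,316,.045);cs=f(297,262,.045)
for n,p in dict(mid=m,end=e,disc=disc,mark=mark,case=cs).items():print(n,p.round(4))
c=(m+disc)/2
an=lambda a,b:np.degrees(np.arctan2(*(b-a)[[1,0]]))
print("pointer",an(m,e),np.hypot(*(e-m)[:2]),"mark",an(disc,mark),np.hypot(*(mark-disc)[:2]))
s=get_state();print(Ro.from_quat(s["tool_rot"]).as_matrix().round(3))
E
```

```text
mid [ 0.5617 -0.1874  0.084 ]
end [ 0.5872 -0.2001  0.084 ]
disc [ 0.5625 -0.1862  0.058 ]
mark [ 0.5507 -0.2301  0.045 ]
case [ 0.5628 -0.1863  0.045 ]
pointer -26.606540145500517 0.028454372463809736 mark -104.93739663826717 0.04544502858395609
[[-0.956 -0.     0.294]
 [-0.294  0.001 -0.956]
 [-0.    -1.    -0.001]]
```

```bash
python3 - <<'E'
from h import *
a=cv2.imread("pics/scene0.png")[175:235,140:205]
cv2.imwrite("pics/c1.png",cv2.resize(a,None,fx=9,fy=9,interpolation=cv2.INTER_CUBIC))
def toc(P): 
    u,v=proj("scene",np.array(P)); return ((u-140+.5)*9-.5,(v-175+.5)*9-.5)
print(toc([.562,-.187,.084]),toc([.562+.0255,-.187-.0127,.084]),toc([.562-.025,-.187+.0125,.084]),toc([.551,-.230,.045]),toc([.562,-.187,0]))
E
```

```text
(np.float64(253.23336010450367), np.float64(120.92622496002954)) (np.float64(165.01168872320096), np.float64(175.33204208651622)) (np.float64(336.6779246796039), np.float64(69.60138312015258)) (np.float64(123.60869353694699), np.float64(213.11881529618765)) (np.float64(295.45659219858675), np.float64(400.3444641831194))
```

View pics/c1.png

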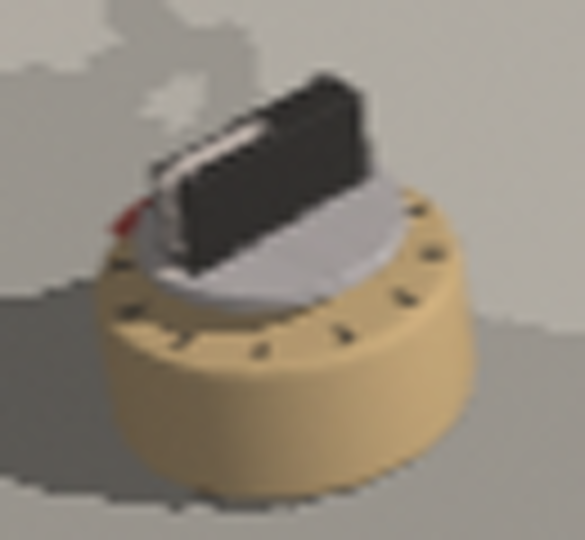

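>>> drive_tool:
  deltas:
    - [[0.0, 0.0, 0.0, 0.0, -10], [0.0, -0.05, 0.0, -0.02, -20], [0.0, -0.11, 0.0, -0.04, -30], [0.0, -0.17, 0.0, -0.06, -40], [0.0, -0.23, 0.0, -0.08, -50]]

```text
time_s: 0.72
ee_pos: [0.3503, -0.3572, 0.2308]
tool_rot: [-0.392, 0.589, -0.588, 0.393]
ft_force: [0.4, -0.5, 0.2]
width: 0.0854
```

The scene crop puts the bar middle at (265,127) in the crop, about 1 px from the prediction. The views agree within 2 mm, so I'm using centre (0.5625, -0.1862).

```bash
cat >> h.py <<'E'
from scipy.spatial.transform import Rotation as Ro
def need(P,jaw):
    s=get_state();R=Ro.from_quat(s["tool_rot"]).as_matrix()
    psi=np.degrees(np.arctan2(R[1,2],R[0,2]))
    print("t",s["time_s"],"shift",(R.T@(np.array(P)-s["ee_pos"])).round(4),"turn",round((psi-jaw+180)%360-180,2),"ydir",R[:,1].round(4),
     "F",np.round(s["ft_force"],1),"T",np.round(s["ft_torque"],2),"z",round(s["ee_pos"][2],4),"w",round(s["width"],4),"q",np.round(s["joint_pos"],2))
E
python3 -c "
from h import *
need([.5625,-.1862,.13],63.4)"
```

```text
t 0.725 shift [-0.2392  0.101   0.1304] turn -85.97 ydir [-2.0e-04  1.3e-03 -1.0e+00] F [ 0.4 -0.5  0.2] T [-0.03  0.04  0.02] z 0.2308 w 0.0854 q [-1.03  0.26  1.57  0.    1.31 -0.64]
```

>>> drive_tool:
  deltas:
    - [[0.3, -0.05, 0.0, 0.027, -10], [0.6, -0.1, 0.01, 0.054, -20], [0.6, -0.15, 0.03, 0.08, -30], [0.6, -0.2, 0.05, 0.11, -40], [0.6, -0.239, 0.07, 0.13, -50]]

```text
time_s: 1.35
ee_pos: [0.5634, -0.1845, 0.1599]
tool_rot: [-0.605, 0.366, -0.365, 0.606]
ft_force: [-0.2, -1.4, 0.8]
width: 0.0343
```

```bash
python3 -c "
from h import *
need([.5625,-.1862,.105],63.4)"
```

```text
t 1.35 shift [ 0.0011  0.0549 -0.0016] turn -35.58 ydir [-6.0e-04  1.7e-03 -1.0e+00] F [-0.2 -1.4  0.8] T [-0.03 -0.   -0.04] z 0.1599 w 0.0343 q [-0.51  0.52  1.38  0.    1.24 -1.  ]
```

>>> drive_tool:
  deltas:
    - [[0.6, 0.001, 0.02, -0.0016, -10], [0.6, 0.001, 0.04, -0.0016, -20], [0.6, 0.001, 0.055, -0.0016, -30], [0.6, 0.001, 0.055, -0.0016, -35.6], [0.6, 0.001, 0.055, -0.0016, -35.6]]

```text
time_s: 1.98
ee_pos: [0.5623, -0.186, 0.1045]
tool_rot: [-0.687, 0.163, -0.162, 0.689]
ft_force: [0.2, -0.2, -1.0]
width: 0.034
```

```bash
python3 - <<'E'
from h import *
need([.5625,-.1862,.063],63.4)
p,d=read_camera("scene");q,_=read_camera("top")
a=cv2.resize(p[140:240,130:220],None,fx=6,fy=6,interpolation=cv2.INTER_CUBIC)
cv2.imwrite("pics/c2.png",a)
E
```

```text
t 1.975 shift [ 0.0004  0.0415 -0.0002] turn -0.03 ydir [-0.0013  0.002  -1.    ] F [ 0.2 -0.2 -1. ] T [-0.01  0.03  0.03] z 0.1045 w 0.034 q [-0.52  0.58  1.44  0.    1.12 -1.62]
```

View pics/c2.png

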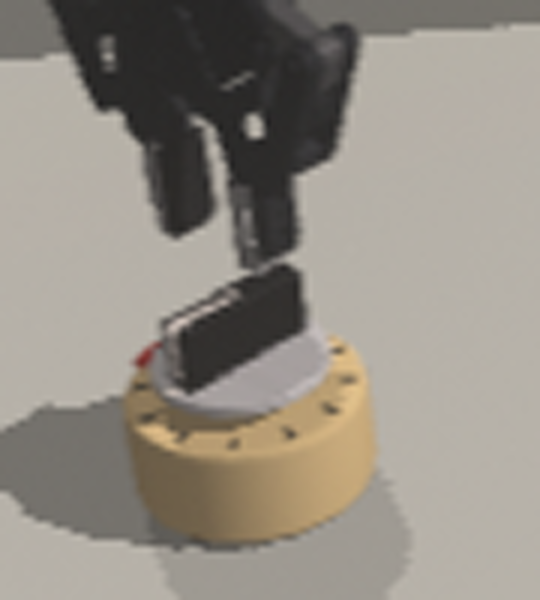

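The open fingers straddle the bar, with tip centre near (228,240) above the bar middle (240,292). They are aligned to about 1 mm, so I'll descend.

>>> drive_tool:
  deltas:
    - [[0.6, 0.0004, 0.015, -0.0002, 0], [0.6, 0.0004, 0.03, -0.0002, 0], [0.6, 0.0004, 0.041, -0.0002, 0], [0.6, 0.0004, 0.041, -0.0002, 0]]
  squeeze: 25

```text
time_s: 2.58
ee_pos: [0.5622, -0.1861, 0.0627]
tool_rot: [-0.687, 0.164, -0.162, 0.689]
ft_force: [0.1, -0.8, -0.0]
width: 0.0342
```

```bash
python3 -c "
from h import *
need([.5625,-.1862,.063],63.4)"
```

```text
t 2.575 shift [ 0.0003 -0.0003  0.    ] turn -0.11 ydir [-0.0025  0.0027 -1.    ] F [ 0.1 -0.8 -0. ] T [-0.   -0.02 -0.01] z 0.0627 w 0.0342 q [-0.52  0.63  1.47  0.    1.04 -1.62]
```

Close gently onto the bar.

>>> drive_tool:
  deltas:
    - [[0.7, 0, 0, 0, 0], [0.75, 0, 0, 0, 0], [0.8, 0, 0, 0, 0], [0.85, 0, 0, 0, 0], [0.9, 0, 0, 0, 0]]
  squeeze: 25

```text
time_s: 3.2
ee_pos: [0.5623, -0.1862, 0.0629]
tool_rot: [-0.687, 0.164, -0.162, 0.689]
ft_force: [-0.0, -1.0, 0.5]
width: 0.0134
```

```bash
python3 -c "
from h import *
need([.5625,-.1862,.063],63.4)"
```

```text
t 3.2 shift [ 0.0001 -0.0001  0.0001] turn -0.11 ydir [-0.002   0.0024 -1.    ] F [-0.  -1.   0.5] T [-0.11 -0.07 -0.03] z 0.0629 w 0.0134 q [-0.52  0.63  1.47  0.    1.04 -1.62]
```

>>> drive_tool:
  deltas:
    - [[1.0, 0, 0, 0, 0], [1.0, 0, 0.002, 0, 0], [1.0, 0, 0.004, 0, 0], [1.0, 0, 0.005, 0, 0], [1.0, 0, 0.005, 0, 0]]
  squeeze: 40

```text
time_s: 3.82
ee_pos: [0.5624, -0.1862, 0.0586]
tool_rot: [-0.687, 0.164, -0.163, 0.689]
ft_force: [-4.1, 2.1, 9.5]
width: 0.0133
```

```bash
python3 -c "
from h import *
need([.5625,-.1862,.058],63.4)"
```

```text
t 3.825 shift [0.     0.0006 0.0001] turn -0.1 ydir [-0.0017  0.0021 -1.    ] F [-4.1  2.1  9.5] T [0.23 0.55 0.02] z 0.0586 w 0.0133 q [-0.52  0.64  1.48  0.    1.03 -1.62]
```

>>> drive_tool:
  deltas:
    - [[1.0, 0, 0.0015, 0, 2], [1.0, 0, 0.0015, 0, 8], [1.0, 0, 0.0015, 0, 14], [1.0, 0, 0.0015, 0, 20], [1.0, 0, 0.0015, 0, 25]]

```text
time_s: 4.45
ee_pos: [0.5628, -0.1858, 0.0581]
tool_rot: [-0.635, 0.31, -0.309, 0.637]
ft_force: [-0.3, 4.2, 10.1]
width: 0.0131
```

```bash
python3 - <<'E'
from h import *
need([.5625,-.1862,.058],63.4-78.3)
p,d=read_camera("top")
a=cv2.resize(p[165:230,340:415],None,fx=8,fy=8,interpolation=cv2.INTER_CUBIC)
cv2.imwrite("pics/c3.png",a)
E
```

```text
t 4.45 shift [ 0.0001  0.0001 -0.0005] turn 53.04 ydir [-6.0e-04  2.4e-03 -1.0e+00] F [-0.3  4.2 10.1] T [0.67 0.24 0.06] z 0.0581 w 0.0131 q [-0.52  0.64  1.48  0.    1.03 -1.18]
```

View pics/c3.png

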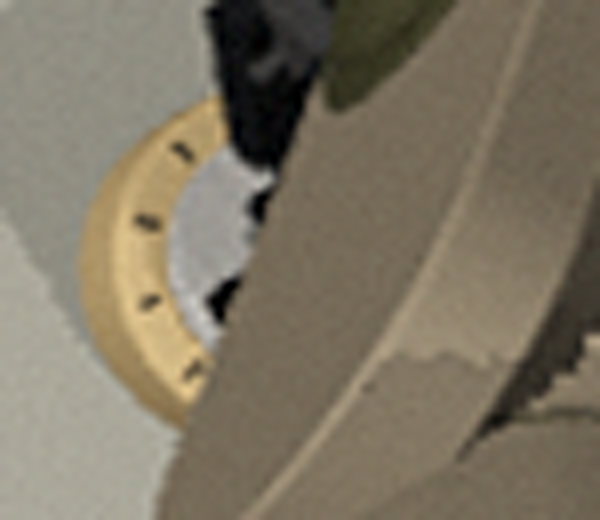

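The ticks moved only about 2° counter-clockwise, at (147,220) and (150,300). That came from the jaws aligning the bar. The case is not following the clockwise turn, so the mark is now near -102.6° and about 50.7° remains.

>>> drive_tool:
  deltas:
    - [[1.0, 0, 0.001, -0.0003, 5], [1.0, 0, 0.001, -0.0003, 11], [1.0, 0, 0.001, -0.0003, 17], [1.0, 0, 0.001, -0.0003, 23], [1.0, 0, 0.001, -0.0003, 28]]

```text
time_s: 5.12
ee_pos: [0.5634, -0.1855, 0.0582]
tool_rot: [-0.54, 0.456, -0.455, 0.542]
ft_force: [0.7, 3.9, 9.6]
width: 0.0132
```

```bash
python3 - <<'E'
from h import *
need([.5625,-.1862,.0575],-12.6)
E
```

```text
t 5.125 shift [ 0.0005  0.0007 -0.001 ] turn 22.37 ydir [ 0.0017  0.0026 -1.    ] F [0.7 3.9 9.6] T [ 0.81 -0.08  0.12] z 0.0582 w 0.0132 q [-0.52  0.64  1.48  0.    1.02 -0.69]
```

>>> drive_tool:
  deltas:
    - [[1.0, 0.0004, 0.0018, -0.0008, 5], [1.0, 0.0004, 0.0018, -0.0008, 11], [1.0, 0.0004, 0.0018, -0.0008, 17], [1.0, 0.0004, 0.0018, -0.0008, 22], [1.0, 0.0004, 0.0018, -0.0008, 22]]

```text
time_s: 5.75
ee_pos: [0.564, -0.1855, 0.0578]
tool_rot: [0.442, -0.55, 0.551, -0.446]
ft_force: [1.6, 5.4, 11.1]
width: 0.0131
```

```bash
python3 - <<'E'
from h import *
need([.5625,-.1862,.0575],-12.6)
p,d=read_camera("top");q,_=read_camera("scene")
a=cv2.resize(p[165:230,340:400],None,fx=8,fy=8,interpolation=cv2.INTER_CUBIC)
b=cv2.resize(q[175:240,130:205],None,fx=8,fy=8,interpolation=cv2.INTER_CUBIC)[:, :310+0] if 0 else cv2.resize(q[175:240,140:180],None,fx=8,fy=8,interpolation=cv2.INTER_CUBIC)
cv2.imwrite("pics/c4.png",np.hstack([a,b]))
E
```

```text
t 5.75 shift [ 0.001   0.0003 -0.0013] turn 0.31 ydir [ 0.0051  0.0026 -1.    ] F [ 1.6  5.4 11.1] T [ 0.88 -0.25 -0.15] z 0.0578 w 0.0131 q [-0.52  0.64  1.48  0.01  1.02 -0.31]
```

View pics/c4.png

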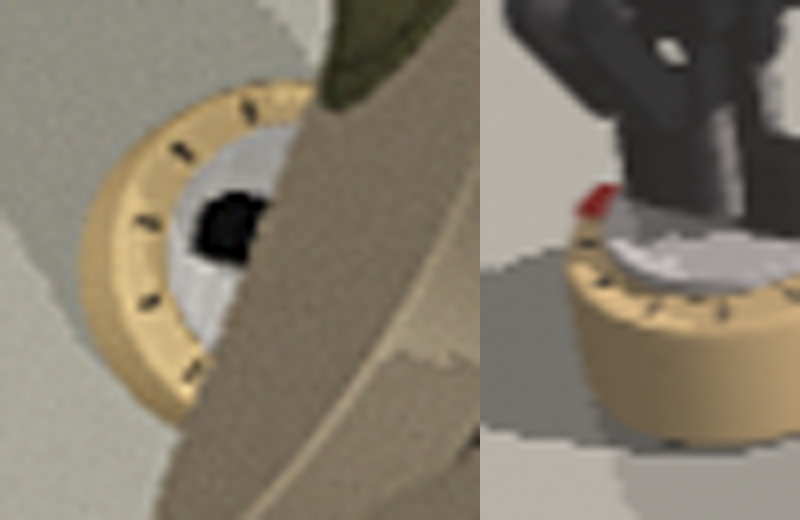

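```bash
python3 - <<'E'
from h import *
f=lambda X,Y:ray("top",*crop(X,Y,340,165),.045)[:2]
from scipy.optimize import least_squares
for n,T in dict(orig=[(152,214),(150,294),(192,147),(188,366),(261,111),(341,111),(457,227),(408,377),(337,410),(258,410)],now=[(147,220),(150,300),(182,152),(193,372),(249,110)]).items():
    P=np.array([f(*t) for t in T])
    r=least_squares(lambda q:np.hypot(*(P-q[:2]).T)-(q[2] if n=="orig" else r0),[.5625,-.186,.037]); c=r.x[:2]
    if n=="orig": r0=r.x[2]
    print(n,r.x.round(4),[round(float(np.degrees(np.arctan2(*(p-c)[::-1]))),1) for p in P])
E
```

```text
orig [ 0.5634 -0.1876  0.038 ] [74.3, 104.1, 44.8, 133.6, 15.2, -14.8, -76.6, -137.6, -167.4, 163.4]
now [ 0.5636 -0.1867  0.037 ] [77.0, 106.8, 48.1, 137.4, 18.3]
```

The case has stayed put: ticks unchanged since the last look, mark at about -102.5°, pointer at -102.3°. I'll let go while still pressed.

>>> drive_tool:
  deltas:
    - [[1.0, 0, 0.001, 0, 0.4], [0.85, 0, 0.001, 0, 0.4], [0.7, 0, 0.001, 0, 0.4], [0.6, 0, 0.001, 0, 0.4], [0.6, 0, 0.001, 0, 0.4]]

```text
time_s: 6.48
ee_pos: [0.5641, -0.1856, 0.0567]
tool_rot: [0.44, -0.552, 0.552, -0.444]
ft_force: [1.2, -0.8, 1.6]
width: 0.0344
```

>>> drive_tool:
  deltas:
    - [[0.6, 0, -0.01, 0, 0], [0.6, 0, -0.03, 0, 0], [0.6, 0, -0.06, 0, 0], [0.6, 0, -0.11, 0, 0], [0.6, 0, -0.15, 0, 0]]

```text
time_s: 7.1
ee_pos: [0.5631, -0.1859, 0.209]
tool_rot: [0.44, -0.551, 0.553, -0.444]
ft_force: [-0.1, -0.1, -0.2]
width: 0.0339
```

```bash
python3 - <<'E'
from h import *
need([.40,-.40,.22],-12.6)
E
```

```text
t 7.1 shift [ 0.2445 -0.0124 -0.1122] turn -0.05 ydir [ 0.006   0.0022 -1.    ] F [-0.1 -0.1 -0.2] T [-0.01 -0.02 -0.01] z 0.209 w 0.0339 q [-0.52  0.48  1.32  0.01  1.34 -0.3 ]
```

>>> drive_tool:
  deltas:
    - [[0.6, 0.05, 0, -0.023, 0], [0.6, 0.1, 0, -0.046, 0], [0.6, 0.15, 0, -0.07, 0], [0.6, 0.2, 0, -0.09, 0], [0.6, 0.244, 0, -0.11, 0]]

```text
time_s: 7.72
ee_pos: [0.4009, -0.4012, 0.208]
tool_rot: [0.44, -0.551, 0.553, -0.444]
ft_force: [1.1, -0.0, -0.0]
width: 0.0339
```

```bash
python3 - <<'E'
from h import *
p,d=read_camera("top");q,_=read_camera("scene")
a=cv2.resize(p[165:230,340:415],None,fx=8,fy=8,interpolation=cv2.INTER_CUBIC)
cv2.imwrite("pics/c5.png",a)
E
```

```text
(no output)
```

View pics/c5.png

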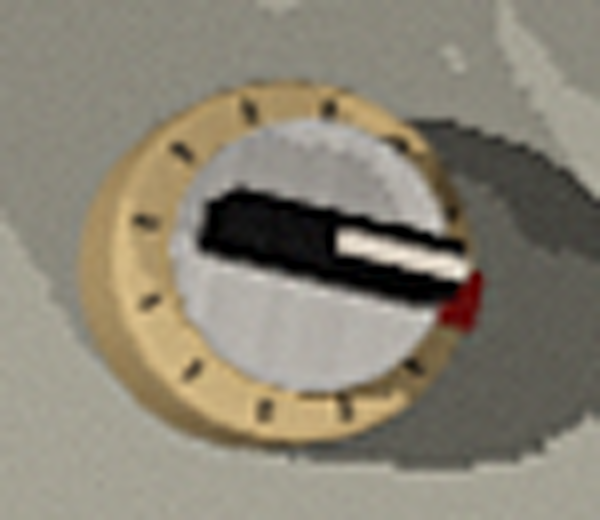

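```bash
python3 - <<'E'
from h import *
f=lambda X,Y,z:ray("top",*crop(X,Y,340,165),z)[:2]
an=lambda a,b:np.degrees(np.arctan2(*(b-a)[::-1]))
print("ptr",an(f(340,241,.084),f(465,266,.084)),"edge",an(f(240,188,.084),f(465,240,.084)))
m=f(474,303,.045)
T=[(147,220),(150,300),(182,152),(193,372),(249,110),(328,108),(452,212),(414,367),(346,407),(265,410),(400,145)]
P=np.array([f(*t,.045) for t in T]);from scipy.optimize import least_squares
c=least_squares(lambda q:np.hypot(*(P-q[:2]).T)-q[2],[.5625,-.186,.037]).x[:2]
print(c,"mark",an(c,m),"ticks",[round(float(an(c,p)%30),1) for p in P],"opp",an(c,f(147,220,.045)))
print("bar mid",f(336,241,.084),f(308,256,.058))
E
```

```text
ptr -99.96560621077492 edge -101.70768081698085
[ 0.56377726 -0.18690979] mark -103.15470283958943 ticks [17.3, 17.0, 18.5, 17.4, 18.6, 19.0, 18.2, 16.9, 17.0, 16.9, 18.9] opp 77.30453093335902
bar mid [ 0.56371596 -0.18371661] [ 0.56291312 -0.18504318]
```

```bash
python3 -c "
from rig import *
print(get_state()['time_s'],job.close_job())"
```

```text
the job is handed in; nothing more can be done
7.825 None
```

The cream timer is set: I gripped the knob's bar, pressed it down, turned it about 75° clockwise to the red mark while keeping it pressed, then let go. I handed the job in at about 7.8 s with the arm clear of everything.

- **Pointer:** the last image puts the white pointer at about -100° to -102° and the red mark at about -102.5° to -103°. The gripper's own angle gave -102.7°, so the readings differ by about 1–3°, close to what I can measure in the image.
- **Press:** the push was 9.5–11 N at each reading through the turn, with the knob about 4–5 mm down. The push reading dropped to 1.6 N when the fingers opened, and to zero once the arm was raised.
- **Case:** it turned about 3° counter-clockwise and shifted about 1 mm, probably when the jaws first closed on the bar. It did not move between my mid-turn look and the end.
- **Green timer:** I never went near it, and I did not check it again in a final picture.

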